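Start the router bench in the safe order

TASK

Start up the router bench in the safe order: first press down the raised, ribbed end of the big rocker on the power box until it has tipped fully over, then press the square key of the loose remote fully down so that it stays down and the dust extractor runs, and last push the small round start button on the two-button router switch fully in and let it spring back. Keep off the broad mushroom-shaped stop button beside it, leave the remote lying where it is, and do not pick up or push aside anything else on the bench.

Things in the scene. Friction and masses are not known exactly. Their poses are not given: they have to be found in the camera images.
- power_box: Grey power box fixed to the bench, 120 (its x) by 66 (its y) mm and 42 mm high, carrying one large black rocker. Origin: centre of the underside, z up. Its yaw can be anything, and it may stand at the left, right or far middle of the work area, swapping places with the remote and the router switch.
- rocker (a joint): Tilt of the rocker, a flat paddle 84 by 40 by 12 mm hinged along the power box's y axis, 56 mm above the bench over the box's centre. About 0 = off: the end towards the box's +x, with three fine grey ribs (under 1 mm high), is raised (slope 0.17 rad). 0.34 rad = on, that end fully down. Dry friction 0.08 N m (3 to 4 N near the end): it stays where it is left, no snap.
- rocker_press (a point): The point to press on the rocker: on its top face near the raised end, 32 mm from the hinge along the paddle. About 67 mm above the bench when off; it sinks 11 mm until fully on, still above the box.
- remote: Loose flat grey remote of the dust extractor, 84 by 84 mm and 20 mm high (300 g), lying on the bench with one square light key standing up in its centre. Origin: centre of the underside, z up.
- key (a joint): How far the remote's square key (38 by 38 mm) is pushed in: 0 = up, top 36 mm above the bench; 0.007 m = fully down, top 29 mm above the bench, still proud of the remote. It takes about 3 N all the way and stays where it is left.
- key_top (a point): Centre of the top face of the square key; moves with it.
- router_switch: Dark steel router switch fixed to the bench, 76 (its x) by 166 (its y) mm and 40 mm high, with two black push buttons 80 mm apart: the small round start button 40 mm towards its +y, the broad mushroom stop button 40 mm towards its -y. Origin: centre of the underside, z up; any yaw.
- start (a joint): How far the start button (flat-topped round cap, 32 mm diameter) is pushed in: 0 = out, 0.006 m = fully in. Spring: starts at 2 N, 4.5 N fully in; springs back when let go.
- start_top (a point): Centre of the top face of the start button, 54 mm above the bench when out, 48 mm fully in; moves with it.
- stop (a joint): How far the mushroom stop button is pushed in: 0 = out, 0.006 m = fully in (sprung, 3 to 6 N). To be left alone.
- stop_top (a point): Centre of the top of the stop button (50 mm wide mushroom), 72 mm above the bench. To be left alone.
- jar: Glass jar with clip-on lid, 62 mm diameter, 80 mm high, standing by itself in the near middle of the work area. Origin: centre of the underside. Leave alone.
- sanding_block: Wooden sanding block, 110 by 65 by 31 mm. Origin: centre of the underside. Leave alone.
- featherboard_a: Orange plastic featherboard lying flat, about 180 by 66 mm, 30 mm high with its two black knobs. Origin: underside, near its middle. Leave alone.
- featherboard_b: Second featherboard, like the first. Origin: underside, near its middle. Leave alone.
- bit_mat: Black silicone mat, 200 by 130 by 5 mm, stuck to the bench on the left. Origin: centre of the underside.
- router_bit: Steel router bit standing cutter-down on the mat, 30 mm diameter, 62 mm high. Origin: centre of the underside. Leave alone.
- spanner: Steel spanner 170 mm long lying on the bench. Leave alone.
Not all that is in view belongs to the job. Leave any green or turquoise look-alike of the power_box alone. Several things look just like the remote: the one meant starts farthest from the robot's base.

How it is judged:
By the outcome, as a careful person would: the job done as asked, in the order asked, and still so for the second after the job is handed in, with the robot touching nothing.
It also fails if it takes over 48 s, if anything falls off the work surface, if the arm or the gripper's body presses on something with over 40 N, if the wrist force passes 120 N, or if a joint passes its speed limit or range.

ROBOT

A 7-joint arm with a two-finger parallel gripper is mounted at the origin on the work surface. World frame = base frame: x ahead of the robot, y to its left, z up, the work surface at z = 0. Lengths are in m, angles in rad, forces in N, time in s.
With the tool pointing down it reaches from about 0.35 to 0.9 m from the base axis. Payload 7.2 kg.
Tool frame: the origin (TCP) lies midway between the tips of the shut fingers; the grasp point (between the pads) lies 19 mm behind it; z points along the fingers, y is the line along which they close (so a half turn about z gives the same grasp; the last joint's range is limited). The gripper opens to 85 mm and grips with 20 to 120 N. Pads are 22 mm wide; open, the fingers measure 114 mm over their backs; the gripper's body (76 mm by 85 mm) begins 54 mm behind the grasp point. The pads swing forward as they close: fully open they stand 13 mm farther back than shut.
Start: joints at [1.175, 0.411, -0.013, 1.596, 0.006, 1.134, -0.082], TCP at [0.201, -0.592, 0.231] pointing down, gripper open.
Joint ranges: [-2.95, 2.95], [-0.29, 1.99], [-1.47, 1.44], [0.14, 2.54], [-1.03, 4.17], [0.13, 1.85], [-2.86, 2.86]. Speed limits (rad/s): [2.39, 2.39, 3.01, 3.01, 3.14, 3.14, 3.14].

INTERFACE

Orientations are given as a unit quaternion [w, x, y, z].
In Python, from plant import readout, capture, sign_off, nets gives the robot as it stands. The module is installed in compiled form; this text tells all that it offers.
- The arm moves only by the tool drive_tool, never from a script. Its argument "motion" is text: rows parted by semicolons, each of 7 numbers parted by spaces: the shift along the tool's x, y, z as a fraction of full scale, then the turn, a rotation vector about the tool's x, y, z as a fraction of full scale, then the finger opening in mm, from 0 to 85.4. In form: x y z wx wy wz gripper; .... A call has 1 to 8 rows; each row is the pose to reach, as a shift and turn from the pose commanded when the call began, along the tool's axes at that moment; what a row does not reach only later rows make up. Full scale, the value 1, is 0.6 m for a shift and pi/2 rad for a turn. A row lasts 1/8 s, in which the tool goes at most 62.5 mm and 10.7 degrees, less where a joint would pass 70% of its speed; a pose out of reach is approached as far as the arm can. A call with a number of a shift or a turn outside -1 to 1 is refused whole. A call with a gripper value outside its range is refused whole. The fingers move at their own pace and stop on an object; "grip_force" is the grip in N (left out, the last holds). Time passes only in rows, so rows that repeat a pose let the fingers close. It gives the time, the measured TCP pose, the force, the opening and the grip force at its end, in the units of the state.
- readout.state(): the state, without advancing time (a new reading comes with each control period).
- capture(name): name is "scene" or "top"; returns a dict with "image" (400x640x3 uint8, red, green, blue), "range_z" (400x640 float32, m along the optical axis (not along the pixel's ray), 0 where there is no reading), "camera_matrix" (3x3 intrinsics, pixels), "k1" (the pictures are not rectified: a ray, as slopes to the right and down, at radius r is drawn at 1 + k1 r^2 times it, then the intrinsics apply), "T" (4x4, takes a point from camera to world coordinates). Camera axes: x right, y up, looking along -z (the intrinsics and any distortion apply to the point x, -y, -z); pixel columns grow to the right and rows downward; lengths in m; the calibration is good to about 2 mm. A picture is of the moment at which its call begins.
- sign_off(): hands the job in; it is judged then, once.
Trained networks look in a picture, given as the dict that the camera call returned (one of the last four; its "shot" number tells which), for a name from the list of things; names that differ only in an ending like _2 or _b are one class to them, and where a whole thing is asked for, a point or a joint stands for the part that bears it (a point fixed in the world has none). Each returns a list of dicts, best first, with "conf" (0 to 1); they miss things now and then, are a little off and sometimes report something else, mostly with a low value. They report only what shows in the picture. A call takes as long as a camera call. They do not tell look-alikes from the thing itself.
- nets.masks_of(picture, label): "mask" (400x640 bool, what is visible of it) and "pixel" ([column, row] in pixels, amid what is visible of it).
- nets.landmark_of(picture, label): "pixel" ([column, row] in pixels: a listed point, or the origin of a listed thing).
The state is a dict: "clock": time; "q": joint angles; "dq": joint speeds; "joint_torque": joint torques, N m; "ee_pos": TCP position; "orientation": TCP orientation; "force": force on the tool from outside, world axes, zero at the start; "moment": the same for the moment, N m; "width": opening from 0.0 (shut) to 1.0 (fully open); "gripper_force": force on a finger pad.
Only numpy, scipy, OpenCV 4.12 (cv2) and the standard library are available. Lean on these libraries where they do the work, as an engineer would, in place of code of your own. Each camera call takes 0.05 s, during which the arm holds its last target. There are 200 camera calls.

## Working session

There is one attempt and no reset: what is moved stays moved. The work goes in short steps, Python scripts to look and compute and a tool call to move; the robot and the scene stay as the last step left them, time stands still between calls to the robot, and variables do not carry over. Pictures are saved under pics/ and viewed, at most 10 in all, crops included, and the job is handed in when it is done.

Besides the shell and the picture viewer there is one more tool, called after "Emit:" as a command line: name --argument value ..., lists and objects as JSON in quotes. drive_tool: Moves the arm, as the interface text tells. Shift numbers are shares of 0.6 m and turn numbers shares of pi/2 rad, none past 1 either way. Its arguments: {"type":"object","properties":{"motion":{"type":"string"},"grip_force":{"type":"number"}},"required":["motion"]}

```bash
mkdir -p pics
cat > h.py <<'E'
import numpy as np, cv2
from plant import readout, capture, sign_off, nets
def world(p,px,z=None,rz=None):
    K=p["camera_matrix"];T=p["T"]
    s=np.array([(px[0]-K[0,2])/K[0,0],(px[1]-K[1,2])/K[1,1]])
    u=s.copy()
    for _ in range(20): u=s/(1+p["k1"]*(u@u))
    d=np.array([u[0],-u[1],-1.0])
    D=T[:3,:3]@d
    t=rz if rz is not None else (z-T[2,3])/D[2]
    return T[:3,3]+t*D
def depth(p,px,r=2):
    c,w=int(round(px[0])),int(round(px[1]))
    a=p["range_z"][max(0,w-r):w+r+1,max(0,c-r):c+r+1]; a=a[a>0]
    return float(np.median(a)) if a.size else 0
def wd(p,px,r=2): return world(p,px,rz=depth(p,px,r))
def save(p,n,box=None,s=1):
    im=cv2.cvtColor(p["image"],cv2.COLOR_RGB2BGR)
    if box: im=im[box[1]:box[3],box[0]:box[2]]
    cv2.imwrite("pics/"+n,cv2.resize(im,None,fx=s,fy=s,interpolation=cv2.INTER_CUBIC))
E
python3 - <<'E'
from h import *
np.set_printoptions(precision=4,suppress=True)
for n in("scene","top"):
    p=capture(n); save(p,n+"1.png"); print(n,p["T"],p["k1"])
    for l in["rocker_press","key_top","start_top","stop_top","power_box","router_switch"]:
        for d in nets.landmark_of(p,l):
            print(l,round(d["conf"],2),np.round(d["pixel"],1),wd(p,d["pixel"]))
print(readout.state())
E
```

```text
scene [[-0.5829 -0.5245  0.6205  1.3532]
 [ 0.8124 -0.3604  0.4584  0.5997]
 [-0.0168  0.7713  0.6362  0.911 ]
 [ 0.      0.      0.      1.    ]] 0.004637070449389874
rocker_press 0.65 [390.8 200.2] [0.3662 0.1699 0.0685]
rocker_press 0.62 [312.1 229.1] [0.6183 0.0372 0.0625]
rocker_press 0.53 [327.9 162.6] [ 0.2138 -0.1826  0.0004]
key_top 0.71 [403.4 235.3] [0.4586 0.2653 0.0351]
key_top 0.67 [443.  214.4] [0.2983 0.3259 0.0356]
key_top 0.66 [283.8 177.8] [ 0.4491 -0.212   0.0531]
start_top 0.54 [286.1 178.5] [ 0.4444 -0.2056  0.0499]
stop_top 0.71 [285.5 180.2] [ 0.454  -0.2006  0.0501]
stop_top 0.45 [264.1 167. ] [ 0.3769 -0.3761 -0.0031]
power_box 0.96 [302.8 240. ] [0.6563 0.0296 0.0428]
power_box 0.81 [321. 178.] [ 0.3515 -0.1186  0.0323]
power_box 0.58 [381.2 210.7] [0.3995 0.1556 0.0402]
router_switch 0.96 [274.5 185.4] [ 0.4877 -0.2245  0.0377]
top [[ 0.0269  0.981  -0.192   0.2406]
 [-0.9994  0.0306  0.0164  0.01  ]
 [ 0.022   0.1915  0.9812  1.5484]
 [ 0.      0.      0.      1.    ]] -0.04747394079464199
rocker_press 0.76 [349.2 263.8] [ 0.3226 -0.121   0.0679]
rocker_p
[... 394 characters left out ...]
.3133 -0.1367  0.0639]
power_box 0.76 [311.7 179.7] [0.6004 0.0079 0.0535]
power_box 0.43 [245.3 139.2] [0.7421 0.242  0.0332]
router_switch 0.91 [385.4 228.2] [ 0.4451 -0.2426  0.0419]
{'clock': 0.7, 'q': array([ 1.1748,  0.4111, -0.0127,  1.5962,  0.0056,  1.1343, -0.0822]), 'dq': array([-0.0013, -0.0002, -0.0005,  0.0003, -0.001 , -0.0004,  0.0009]), 'joint_torque': array([  0.    , -60.0239,   0.681 , -29.9691,   0.0139,   0.0019,
         0.    ]), 'ee_pos': array([ 0.2012, -0.5917,  0.2313]), 'orientation': array([0.    , 0.9866, 0.1632, 0.    ]), 'force': array([-0.3231, -0.9942, -0.7927]), 'moment': array([ 0.0544, -0.0062, -0.0188]), 'gripper_force': 0.0, 'width': 1.000881446680738}
```

View pics/top1.png

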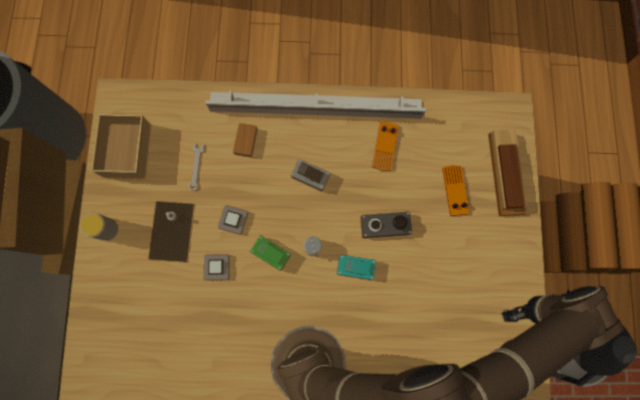

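View pics/scene1.png

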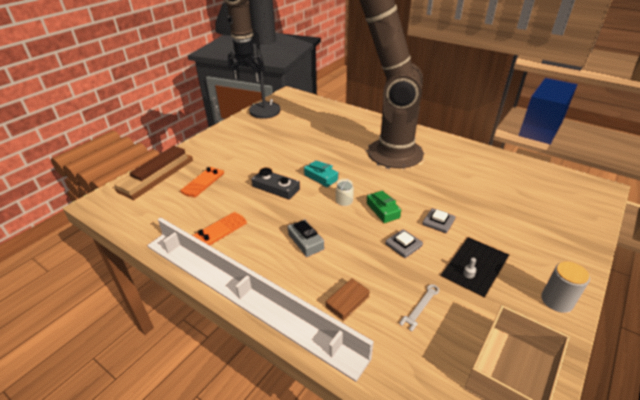

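Top picture: the grey power box is at (311,175), the green one at (270,252) and the turquoise one at (357,267) are look-alikes. The router switch is at (386,225). Remotes are at (233,220), r≈0.53 m, and (216,267), r≈0.44 m. The one at (233,220) is farthest from the base, so it is the one meant. I'll confirm this in an enlarged crop.

```bash
cat > look.py <<'E'
from h import *
np.set_printoptions(precision=4,suppress=True)
t=capture("top"); s=capture("scene")
def cr(p,b,k=7):
    im=cv2.cvtColor(p["image"],cv2.COLOR_RGB2BGR)[b[1]:b[1]+38,b[0]:b[0]+56]
    return cv2.resize(im,None,fx=k,fy=k,interpolation=cv2.INTER_CUBIC)
B=[(t,(284,156)),(s,(278,217)),(t,(205,201)),(s,(376,222)),(t,(359,205)),(s,(247,163))]
im=np.vstack([np.hstack([cr(*B[i]),cr(*B[i+1])]) for i in(0,2,4)])
cv2.imwrite("pics/crops.png",cv2.resize(im,None,fx=.75,fy=.75))
# cloud from both cameras
def cloud(p):
    v,u=np.mgrid[0:400,0:640]; K=p["camera_matrix"]
    pts=np.stack([u.ravel(),v.ravel()],1).astype(float)
    sl=np.stack([(pts[:,0]-K[0,2])/K[0,0],(pts[:,1]-K[1,2])/K[1,1]],1); q=sl.copy()
    for _ in range(20): q=sl/(1+p["k1"]*(q**2).sum(1,keepdims=True))
    z=p["range_z"].ravel(); P=np.stack([q[:,0]*z,-q[:,1]*z,-z],1)@p["T"][:3,:3].T+p["T"][:3,3]
    P[z==0]=np.nan; return P
for n,p in(("top",t),("scene",s)):
    P=cloud(p); C=p["image"].reshape(-1,3).astype(int)
    def near(c,r,lo,hi): return (np.hypot(P[:,0]-c[0],P[:,1]-c[1])<r)&(P[:,2]>lo)&(P[:,2]<hi)
    for nm,c,r,lo,hi in[("remote body",(.457,.271),.07,.012,.05),("key",(.457,.271),.05,.031,.05),("box",(.607,.02),.09,.033,.09),("switch",(.447,-.24),.11,.03,.09)]:
        m=near(c,r,lo,hi); Q=P[m,:2]
        if len(Q)<4: print(n,nm,len(Q));continue
        (cx,cy),(w,h),a=cv2.minAreaRect((Q*1000).astype(np.float32))
        print(n,nm,m.sum(),"rect",round(cx,1),round(cy,1),round(w,1),round(h,1),round(a,1),"zmed",np.median(P[m,2]))
    m=near((.607,.02),.09,.05,.09); Q=P[m]
    A=np.c_[Q[:,:2]-Q[:,:2].mean(0),np.ones(len(Q))]; co=np.linalg.lstsq(A,Q[:,2],rcond=None)[0]
    print("rocker plane",co,Q.mean(0),"grad dir deg",np.degrees(np.arctan2(co[1],co[0])),len(Q))
    m=near((.447,-.24),.11,.062,.09); print("stop",m.sum(),P[m].mean(0), "mid",(P[m].min(0)+P[m].max(0))/2)
    m=near((.447,-.24),.11,.047,.062); print("start lvl",m.sum(),np.median(P[m],0))
E
python3 look.py
```

```text
top remote body 615 rect 463.9 269.8 85.8 84.1 75.3 zmed 0.023177540975515942
top key 133 rect 464.3 269.6 38.6 39.8 75.8 zmed 0.037165442994071984
top box 670 rect 624.0 15.3 120.4 66.8 67.7 zmed 0.047674053178817566
top switch 1115 rect 460.0 -245.5 77.3 168.7 5.8 zmed 0.04197537091010206
rocker plane [0.0553 0.1167 0.0627] [0.6232 0.0159 0.0627] grad dir deg 64.64901122588954 313
stop 170 [ 0.4636 -0.2839  0.069 ] mid [ 0.4636 -0.2835  0.0703]
start lvl 118 [ 0.4563 -0.2067  0.0529]
scene remote body 556 rect 467.7 272.4 84.4 84.1 75.8 zmed 0.021006787080393607
scene key 120 rect 466.2 272.0 39.6 40.4 72.3 zmed 0.035749149623662047
scene box 608 rect 626.0 13.6 125.5 67.7 66.1 zmed 0.0436193778904424
scene switch 661 rect 426.0 -248.8 154.8 170.2 6.1 zmed 0.03979611984100928
rocker plane [0.004  0.1121 0.0613] [0.6305 0.0183 0.0613] grad dir deg 87.93514526538063 261
stop 80 [ 0.4704 -0.2813  0.0674] mid [ 0.4684 -0.2825  0.0683]
start lvl 71 [ 0.4656 -0.2094  0.0541]
```

View pics/crops.png

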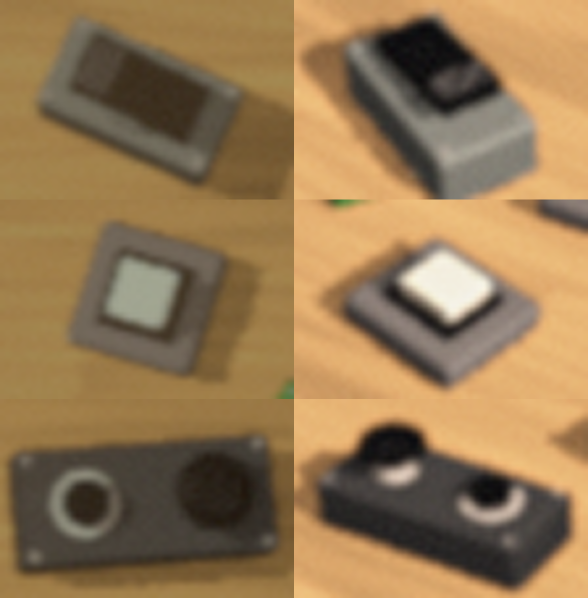

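The ribs, at the upper left of the rocker in the top crop, mark the raised end, pointing +x+y. The depth slope agrees. The square-key remote is unambiguous. On the switch the small ringed button at left (+y) is start and the broad one at right is stop. I'll move with the fingers shut.

Emit:
drive_tool --motion "0.1 -0.08 0 0 0 -0.1 0;0.2 -0.15 0 0 0 -0.2 0;0.3 -0.22 0 0 0 -0.3 0;0.4 -0.3 0 0 0 -0.4 0;0.5 -0.38 0 0 0 -0.5 0;0.51 -0.38 0 0 0 -0.54 0;0.51 -0.38 0 0 0 -0.54 0;0.51 -0.38 0 0 0 -0.54 0"

```text
clock: 1.8
ee_pos: [0.4176, -0.2774, 0.2314]
orientation: [0.0, 0.832, 0.555, -0.0]
force: [-0.3, -0.6, -0.2]
width: 0.002
gripper_force: 0.0
```

Emit:
drive_tool --motion "0.1 0.02 0 0 0 0 0;0.2 0.04 0 0 0 0 0;0.3 0.06 0 0 0 0 0;0.4 0.08 0.05 0 0 0 0;0.5 0.1 0.1 0 0 0 0;0.58 0.12 0.16 0 0 0 0;0.63 0.13 0.22 0 0 0 0;0.634 0.131 0.22 0 0 0 0"

```text
clock: 2.8
ee_pos: [0.6349, 0.0444, 0.0947]
orientation: [-0.002, 0.832, 0.555, -0.003]
force: [-0.3, -0.5, 0.9]
width: -0.003
gripper_force: 0.0
```

Run:
```python
from h import *
p=capture("top"); save(p,"a.png",(280,140,350,210),8); print(readout.state()["ee_pos"])
```

```text
[0.63577204 0.04282928 0.09691819]
```

View pics/a.png

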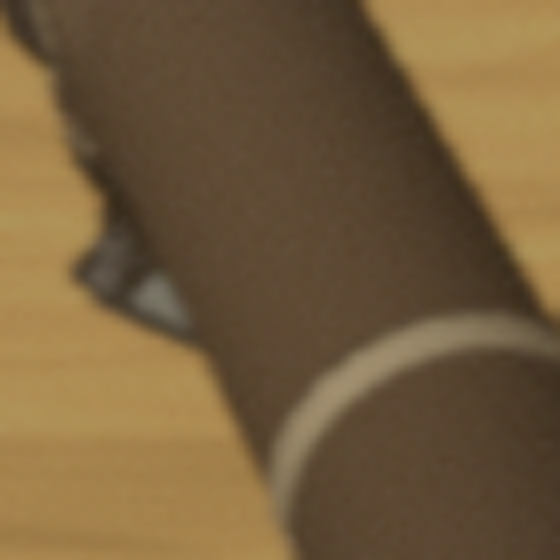

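The arm hides the box from above in this picture, so I'll press by feel.

Emit:
drive_tool --motion "0 0 0.02 0 0 0 0;0 0 0.04 0 0 0 0;0 0 0.048 0 0 0 0;0 0 0.053 0 0 0 0;0 0 0.056 0 0 0 0;0 0 0.059 0 0 0 0;0 0 0.062 0 0 0 0;0 0 0.062 0 0 0 0"

```text
clock: 3.85
ee_pos: [0.6366, 0.0439, 0.0622]
orientation: [0.0, 0.832, 0.555, 0.0]
force: [0.7, 0.2, 2.3]
width: -0.0
gripper_force: 0.6
```

Emit:
drive_tool --motion "0 0 0.003 0 0 0 0;0 0 0.005 0 0 0 0;0 0 0.007 0 0 0 0;0 0 0.007 0 0 0 0"

```text
clock: 4.35
ee_pos: [0.6366, 0.0441, 0.058]
orientation: [-0.0, 0.832, 0.555, 0.0]
force: [1.4, 3.3, 3.4]
width: -0.0
gripper_force: 1.8
```

Emit:
drive_tool --motion "0 0 0.002 0 0 0 0;0 0 0.003 0 0 0 0;0 0 0.003 0 0 0 0"

```text
clock: 4.72
ee_pos: [0.6368, 0.0441, 0.0573]
orientation: [0.0, 0.832, 0.555, 0.001]
force: [-1.7, 3.8, 12.1]
width: 0.001
gripper_force: 5.7
```

Emit:
drive_tool --motion "0 0 0.002 0 0 0 0;0 0 0.003 0 0 0 0;0 0 0.003 0 0 0 0"

```text
clock: 5.1
ee_pos: [0.6369, 0.0441, 0.0568]
orientation: [0.001, 0.832, 0.555, 0.001]
force: [-4.6, 2.3, 21.7]
width: 0.0
gripper_force: 10.6
```

Emit:
drive_tool --motion "0 0 -0.08 0 0 0 0;0 0 -0.15 0 0 0 0;0.05 -0.08 -0.17 0 0 0 0;0.1 -0.17 -0.17 0 0 0 0;0.15 -0.26 -0.17 0 0 0 0;0.2 -0.34 -0.17 0 0 0 0;0.239 -0.41 -0.17 0 0 0 0;0.239 -0.41 -0.17 0 0 0 0"

```text
clock: 6.1
ee_pos: [0.4613, 0.273, 0.156]
orientation: [-0.0, 0.83, 0.557, -0.001]
force: [0.2, -1.2, 0.1]
width: -0.001
gripper_force: 0.0
```

```bash
cat > chk.py <<'E'
from h import *
import sys
exec(open("look.py").read().split("# cloud")[1].split("for n,p in")[0].join(["#",""])) if 0 else None
np.set_printoptions(precision=4,suppress=True)
src=open("look.py").read(); exec("def cloud"+src.split("def cloud")[1].split("for n,p in")[0])
for n in("top","scene"):
    p=capture(n);P=cloud(p)
    for nm,c,r,lo,hi in[("rocker",(.6245,.015),.04,.05,.09),("key",(.465,.2707),.05,.027,.05),("remote",(.465,.2707),.07,.012,.05)]:
        m=(np.hypot(P[:,0]-c[0],P[:,1]-c[1])<r)&(P[:,2]>lo)&(P[:,2]<hi);Q=P[m]
        if len(Q)<10: print(n,nm,len(Q));continue
        A=np.c_[(Q[:,:2]-c)@[[.382,-.924],[.924,.382]],np.ones(len(Q))]
        print(n,nm,len(Q),"slopes",np.linalg.lstsq(A,Q[:,2],rcond=None)[0],"zmed",np.median(Q[:,2]),cv2.minAreaRect((Q[:,:2]*1000).astype(np.float32)))
print(readout.state()["ee_pos"],readout.state()["force"])
E
python3 chk.py
```

```text
top rocker 271 slopes [-0.1711 -0.0691  0.0625] zmed 0.06248274891052863 ((621.6731567382812, 16.249324798583984), (78.83736419677734, 50.685909271240234), 72.95186614990234)
top key 0
top remote 0
scene rocker 276 slopes [-0.1631  0.041   0.0611] zmed 0.06090248154124528 ((627.1465454101562, 12.885013580322266), (77.61985778808594, 43.6529426574707), 66.13874053955078)
scene key 136 slopes [-0.0559  0.0507  0.0352] zmed 0.03538941941365742 ((467.1481018066406, 273.8749084472656), (41.99357986450195, 40.777008056640625), 73.23919677734375)
scene remote 561 slopes [-0.0459  0.044   0.024 ] zmed 0.0209276898249956 ((468.08941650390625, 272.0925598144531), (84.79203033447266, 86.28423309326172), 76.13553619384766)
[0.4643 0.2694 0.1557] [ 0.9779 -0.8368  0.0064]
```

The rocker now slopes −0.17, so it is fully on. Next is the key.

Emit:
drive_tool --motion "0.002 0 0.07 0 0 0 0;0.002 0 0.13 0 0 0 0;0.002 0 0.17 0 0 0 0;0.002 0 0.185 0 0 0 0;0.002 0 0.193 0 0 0 0;0.002 0 0.196 0 0 0 0;0.002 0 0.199 0 0 0 0;0.002 0 0.199 0 0 0 0"

```text
clock: 7.2
ee_pos: [0.4652, 0.2718, 0.0373]
orientation: [0.0, 0.832, 0.555, 0.0]
force: [0.4, -0.1, 0.4]
width: -0.005
gripper_force: 0.0
```

Emit:
drive_tool --motion "0 0 0.003 0 0 0 0;0 0 0.006 0 0 0 0;0 0 0.008 0 0 0 0;0 0 0.008 0 0 0 0"

```text
clock: 7.7
ee_pos: [0.4651, 0.2718, 0.0321]
orientation: [-0.0, 0.832, 0.555, 0.0]
force: [-0.0, -0.5, 1.8]
width: -0.001
gripper_force: 0.7
```

Emit:
drive_tool --motion "0 0 0.003 0 0 0 0;0 0 0.005 0 0 0 0;0 0 0.006 0 0 0 0;0 0 0.006 0 0 0 0"

```text
clock: 8.2
ee_pos: [0.4651, 0.2718, 0.0286]
orientation: [0.0, 0.832, 0.555, 0.0]
force: [0.4, 0.1, 4.8]
width: -0.001
gripper_force: 2.1
```

Emit:
drive_tool --motion "0 0 0.002 0 0 0 0;0 0 0.003 0 0 0 0;0 0 0.003 0 0 0 0"

```text
clock: 8.57
ee_pos: [0.4652, 0.2718, 0.0275]
orientation: [0.0, 0.832, 0.555, 0.0]
force: [-1.4, -1.9, 11.6]
width: 0.005
gripper_force: 5.9
```

Emit:
drive_tool --motion "0 0 0.002 0 0 0 0;0 0 0.003 0 0 0 0;0 0 0.003 0 0 0 0"

```text
clock: 8.95
ee_pos: [0.4652, 0.2719, 0.0263]
orientation: [0.0, 0.832, 0.555, 0.0]
force: [-2.3, -2.5, 20.1]
width: -0.001
gripper_force: 9.9
```

Emit:
drive_tool --motion "0 0 -0.06 0 0 0 0;0 0 -0.15 0 0 0 0;-0.06 0.02 -0.23 0 0 0 0;-0.14 0.06 -0.23 0 0 0 0;-0.24 0.1 -0.23 0 0 0 0;-0.34 0.14 -0.23 0 0 0 0;-0.44 0.18 -0.23 0 0 0 0;-0.44 0.18 -0.23 0 0 0 0"

```text
clock: 9.95
ee_pos: [0.4617, -0.0187, 0.1621]
orientation: [0.0, 0.834, 0.551, -0.002]
force: [-0.0, 0.1, 0.2]
width: -0.0
gripper_force: 0.0
```

```bash
python3 chk.py
```

```text
top rocker 174 slopes [-0.1675  0.0124  0.0627] zmed 0.0609983946539312 ((628.8101196289062, 15.280364990234375), (75.25481414794922, 37.83750534057617), 76.41429138183594)
top key 141 slopes [-0.0102 -0.0196  0.0303] zmed 0.029464126420684522 ((462.0842590332031, 268.42193603515625), (72.28034973144531, 63.129276275634766), 68.71125030517578)
top remote 621 slopes [ 0.0016 -0.0078  0.0232] zmed 0.022483898406450598 ((473.68035888671875, 266.7331237792969), (85.45471954345703, 106.51188659667969), 74.42994689941406)
scene rocker 279 slopes [-0.173   0.0342  0.0609] zmed 0.06045435464447968 ((628.033935546875, 13.497276306152344), (79.4345474243164, 44.45073318481445), 67.34741973876953)
scene key 82 slopes [-0.0069  0.0034  0.0287] zmed 0.028423661248188237 ((467.7427978515625, 273.5313720703125), (44.14114761352539, 40.837890625), 79.4625473022461)
scene remote 559 slopes [-0.0292  0.0264  0.0217] zmed 0.02067356880309268 ((467.3493347167969, 271.789794921875), (83.88941192626953, 85.00486755371094), 75.25334930419922)
[ 0.4624 -0.0146  0.1625] [-0.0436  0.3783 -0.3833]
```

The key is down and the remote has not moved. Next is the start button.

Emit:
drive_tool --motion "-0.08 0.03 0 0 0 0 0;-0.17 0.065 0 0 0 0 0;-0.25 0.1 0 0 0 0 0;-0.299 0.116 0.03 0 0 0 0;-0.299 0.116 0.08 0 0 0 0;-0.299 0.116 0.12 0 0 0 0;-0.299 0.116 0.14 0 0 0 0;-0.299 0.116 0.14 0 0 0 0"

```text
clock: 11.05
ee_pos: [0.4584, -0.2045, 0.0783]
orientation: [-0.001, 0.831, 0.556, -0.0]
force: [-0.5, -0.2, 0.5]
width: -0.001
gripper_force: 0.0
```

Emit:
drive_tool --motion "-0.003 0 0.015 0 0 0 0;-0.003 0 0.028 0 0 0 0;-0.003 0 0.036 0 0 0 0;-0.003 0 0.04 0 0 0 0;-0.003 0 0.043 0 0 0 0;-0.003 0 0.043 0 0 0 0"

```text
clock: 11.8
ee_pos: [0.4576, -0.2076, 0.0532]
orientation: [0.0, 0.832, 0.555, -0.0]
force: [-1.5, 0.3, 2.1]
width: -0.001
gripper_force: 1.1
```

Emit:
drive_tool --motion "0 0 0.003 0 0 0 0;0 0 0.006 0 0 0 0;0 0 0.008 0 0 0 0;0 0 0.008 0 0 0 0"

```text
clock: 12.3
ee_pos: [0.4577, -0.2076, 0.0483]
orientation: [0.0, 0.832, 0.555, -0.0]
force: [-2.0, 0.5, 4.6]
width: -0.006
gripper_force: 2.2
```

Emit:
drive_tool --motion "0 0 0.002 0 0 0 0;0 0 0.004 0 0 0 0;0 0 0.005 0 0 0 0;0 0 0.005 0 0 0 0"

```text
clock: 12.8
ee_pos: [0.4578, -0.2077, 0.0476]
orientation: [0.001, 0.832, 0.555, -0.0]
force: [-9.8, 2.9, 33.4]
width: -0.004
gripper_force: 16.8
```

Fully in, so release and lift.

Emit:
drive_tool --motion "0 0 -0.01 0 0 0 0;0 0 -0.04 0 0 0 0;0 0 -0.12 0 0 0 0;0 0 -0.2 0 0 0 0;-0.08 0 -0.25 0 0 0 0;-0.16 0 -0.25 0 0 0 0;-0.25 0 -0.25 0 0 0 0;-0.25 0 -0.25 0 0 0 0"

```text
clock: 13.8
ee_pos: [0.3972, -0.3505, 0.1949]
orientation: [0.0, 0.834, 0.552, -0.001]
force: [0.2, 0.7, 0.1]
width: 0.002
gripper_force: 0.0
```

```bash
python3 chk.py
python3 - <<'E'
from h import *
save(capture("scene"),"end.png")
E
```

```text
top rocker 275 slopes [-0.1678 -0.0258  0.0622] zmed 0.06218854654443429 ((623.6727294921875, 15.260921478271484), (78.37996673583984, 47.279685974121094), 75.4833984375)
top key 142 slopes [0.0014 0.0219 0.0302] zmed 0.029765368867722852 ((461.83978271484375, 266.8975830078125), (69.43547058105469, 69.18641662597656), 71.43905639648438)
top remote 616 slopes [ 0.0028 -0.0065  0.0231] zmed 0.02268877456223717 ((466.7449035644531, 259.949462890625), (115.7057876586914, 104.09550476074219), 87.2443618774414)
scene rocker 285 slopes [-0.1663  0.0573  0.061 ] zmed 0.06059827463116685 ((628.1228637695312, 13.660442352294922), (78.71715545654297, 46.46774673461914), 70.11155700683594)
scene key 96 slopes [ 0.0068 -0.0129  0.0289] zmed 0.028870201096331483 ((466.27093505859375, 271.5090637207031), (37.1804084777832, 39.3248176574707), 76.47611999511719)
scene remote 557 slopes [-0.029   0.0281  0.0218] zmed 0.02053025647366058 ((466.1496276855469, 272.65399169921875), (86.24592590332031, 86.85279846191406), 74.857666015625)
[ 0.3997 -0.3462  0.1949] [ 0.6     0.361  -0.0358]
```

View pics/end.png

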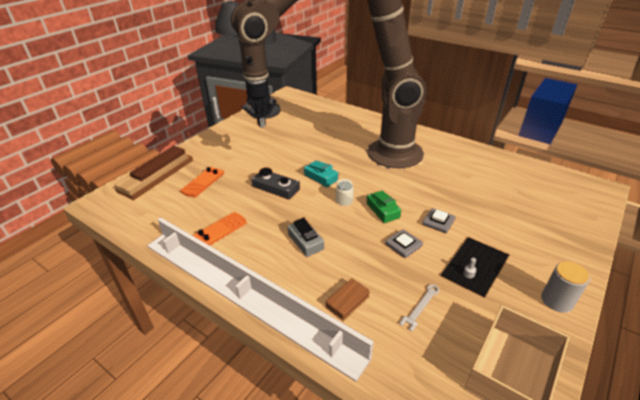

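The rocker at (305,236) is tipped over and the key at (404,241) is down. The switch at (275,183) and everything else stand as before, and the arm is clear.

```bash
python3 -c "
from plant import sign_off; print(sign_off())"
```

```text
the job is handed in; nothing more can be done
None
```

I pressed the rocker fully on, then the remote key fully down, then the start button fully in and let go; camera checks showed the rocker and key staying put and nothing else visibly moved, and the job is handed in.

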